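# Fit the lamp boom bar through its guide tube on the microscope bench

## Robot

A 6-joint arm with a two-finger parallel gripper is mounted at the origin on the work surface. World frame = base frame: x ahead of the robot, y to its left, z up, the work surface at z = 0. Lengths are in m, angles in degrees, forces in N, time in s.
With the tool pointing down it reaches from about 0.4 to 0.825 m from the base axis. Payload 7 kg.
Tool frame: the origin (TCP) lies at the very end of the fingers, on their centre line; the grasp point (between the pads) lies behind it (r.grasp_offset is the z of the grasp point in the tool frame, in m); z points along the fingers, y is the direction in which the jaws open and shut (so a half turn about z gives the same grasp; the last joint's range is limited). The gripper opens to 88 mm and grips with 3 to 60 N. Pads are 19 mm wide; open, the fingers measure 130 mm over their backs; the gripper's body (78 mm by 193 mm) begins 47 mm behind the grasp point.
Start: joints at [87.038, 20.546, 0.682, 0, -70.136, -16.507], TCP at [0.225, 0.636, 0.227] pointing down, gripper open.
Joint ranges: [-176.03, 176.03], [-82.01, 121.73], [-58.28, 71.71], [-173.87, 95.51], [-174.79, -0.11], [-173.66, 173.66]. Speed limits (degrees/s): [136.94, 136.94, 172.46, 180, 180, 180].

## Interface

Orientations are given as [roll, pitch, yaw] about the fixed x, y, z axes, in that order (R = Rz(yaw) Ry(pitch) Rx(roll)).
In Python, from plant import r gives the robot as it stands. The module is installed in compiled form; this text tells all that it offers.
- The arm moves only by the tool servo_tool, never from a script. Its argument "targets" is a list of rows, each an object of numbers: "dx", "dy", "dz": the shift along the world's x, y, z in cm; "spin": the turn about the world's z in rad; "grip": the opening in per cent of the stroke, from 0 (shut) to 100 (fully open). A call has exactly 10 rows; each row is the pose to reach, as a shift and turn from the pose commanded when the call began; what a row does not reach only later rows make up. A row lasts 1/12 s, in which the tool goes at most 41.7 mm and 7.16 degrees, less where a joint would pass 70% of its speed; a pose out of reach is approached as far as the arm can. A call with a gripper value outside its range is refused whole. The fingers move at their own pace and stop on an object; "squeeze" is the grip in N (left out, the last holds). Time passes only in rows, so rows that repeat a pose let the fingers close, or fill a call up. It gives the time, the measured TCP pose, the force and the opening at its end, in the units of the state.
- r.get_state(): the state, without advancing time (a new reading comes with each control period).
- r.capture(name): name is "side" or "top" or "wrist"; returns the picture (420x560x3 uint8, blue, green, red); there is no depth.
- r.get_calibration(name): a dict with "K" (3x3 intrinsics, pixels), "k1" (the pictures are not rectified: a ray, as slopes to the right and down, at radius r is drawn at 1 + k1 r^2 times it, then the intrinsics apply), "extrinsics" (4x4, takes a point from camera to world coordinates). Camera axes: x right, y down, z forward; pixel columns grow to the right and rows downward; lengths in m; the calibration is good to about 2 mm. A picture is of the moment at which its call begins: read the wrist's pose just before it. get_calibration takes no time and is no camera call; for the wrist camera it gives the pose at the moment of the call.
- r.close_job(): hands the job in, once; it reports no verdict.
Trained networks look in the newest picture that a camera, given by its name, has taken for a name from the list of things; names that differ only in an ending like _2 or _b are one class to them, and where a whole thing is asked for, a point or a joint stands for the part that bears it (a point fixed in the world has none). Each returns a list of dicts, best first, with "p" (0 to 1); they miss things now and then, are a little off and sometimes report something else, mostly with a low value. They report only what shows in the picture. A call takes as long as a camera call. They do not tell look-alikes from the thing itself.
- r.cut_out(name, camera): "mask" (420x560 bool, what is visible of it) and "extent" ([left, top, right, bottom] in pixels, round what is visible of it).
The state is a dict: "time_s": time; "joints": joint angles; "qd": joint speeds; "joint_torque": joint torques, N m; "tcp_pos": TCP position; "eef_rot": TCP orientation; "contact_force": force on the tool from outside, world axes, zero at the start; "moment": the same for the moment, N m; "gripper_width": finger opening in m.
Only numpy, scipy, OpenCV 4.12 (cv2) and the standard library are available. Lean on these libraries where they do the work, as an engineer would, in place of code of your own. Each camera call takes 0.05 s, during which the arm holds its last target. There are 200 camera calls.

## Task

Fit the lamp boom to its stand: first take the capped glass jar that stands just past the guide tube's exit out of the bar's way and stand it upright, whole base on, on the round black mat. Then lift the square lamp bar out of its cradle and feed it, tapered end first, straight through the guide tube from the flared mouth until its square collar is home against the mouth and the sprung plunger has dropped into the bar's notch; let go of it there. Put things down, do not drop them, and leave everything else on the bench where it stands.

Things in the scene. Friction and masses are not known exactly. Their poses are not given: they have to be found in the camera images.
- stand: White and black boom stand, fixed. Base plate 72 x 90 x 16 mm (x 0 to 72), above it a level black guide tube 64 mm long, 31 mm square outside, with a square 17 mm bore open at both ends, axis 85 mm above the bench. Origin on the bench under the centre of the flared mouth; x runs along the tube from mouth to exit (the feed direction, within 25 degrees of world +y), z up.
- guide_mouth (a point): Centre of the flared mouth (aluminium, 30 mm square narrowing to the 17 mm bore over the first 12 mm, rim 42 mm square), on the tube's axis 85 mm above the bench. Axes as the stand: x into the tube.
- guide_exit (a point): Centre of the tube's far end, 64 mm beyond the mouth on its axis. Axes as the stand.
- plunger (a joint): Sprung plunger in the tube's top, 40 mm in from the mouth, black knob (top 131 mm above the bench). Metres: 0 = fully dropped (14 mm ball nose ends 1 mm above the tube's axis), grows as lifted, at most 0.010. Spring 3 N at 0, 5 N when lifted. The bar's taper lifts it by itself (4.5 to 6 mm while the bar passes, push of some 5 N); it drops into the notch by itself.
- lamp_bar: Lamp bar, 200 mm long, about 0.24 kg: steel bar 14 mm square, level, axis 36 mm above the bench in cradle_a. Origin on its axis at the front face of a black collar 38 x 38 x 6 mm (x 0 to -6); x to the tapered end at +114, z up. Notch in its top 15 mm long, 6 deep, centred at +40. Bare bar -6 to -50. Fully home the collar's front is at guide_mouth and 50 mm of bar stands out of the exit.
- bar_nose (a point): Centre of the lamp bar's tapered end, 114 mm ahead of the bar's origin; the last 14 mm taper from 14 to 5 mm.
- bar_grip (a point): Middle of the lamp bar's bare 14 mm stretch (44 mm long) between collar and lamp head, on the axis, 28 mm behind the bar's origin; the centre of mass is near the collar. Behind it the black lamp head, an upright cylinder 36 mm across centred 68 mm behind the bar's origin, from 18 mm below to 14 mm above the axis, with a 6 mm boss on top.
- cradle_a: Grey plastic cradle of the lamp bar, fixed: plate 190 x 60 x 6 mm, slotted rests (slot 18 mm wide, tops 39 mm above the bench, 50 mm wide, 8 mm thick, walls reach 10 mm above the bar's underside) at +14 and +80 mm along x and a pad under the lamp head at -68. Origin on the bench under the bar's origin, axes as the bar's.
- cradle_b: Like cradle_a, fixed, with 26 mm slots; holds the round bar. Which of the two cradles is nearer to the robot varies.
- round_bar: A different lamp bar to be left alone: round, 22 mm across, blunt, without collar or notch, with a like lamp head; 200 mm long overall. Origin on its axis, x along the bar away from the head (end at +114 mm, head centred at -68), axis 36 mm above the bench.
- jar: Glass jar with a white cap, 56 mm across, 100 mm tall, about 0.16 kg, upright on the bench 112 to 126 mm beyond the mouth on the tube's line, in the way of the bar. Origin at the centre of its base, z up.
- mat: Round black rubber mat, 120 mm across, 4 mm thick, fixed on the bench to the left. Origin at the centre of its underside.
- dropper: Bystander: dropper bottle with blue cap, 30 mm across, 70 mm tall, close to the stand on the robot's side. Origin at its base.
- dishes: Bystander: two stacked petri dishes, 90 mm across, 26 mm tall, beyond the stand. Origin at the base.
- slide_box: Bystander: white slide box 100 x 85 x 35 mm at the back left. Origin at the base.
- objective: Bystander: steel objective lens standing upright, 34 mm across, 50 mm tall, near the robot. Origin at the base.
- wash_bottle: Bystander: white wash bottle 64 mm across, 170 mm tall, at the back. Origin at the base.
- cover_slips: Bystander: small cardboard box 60 x 45 x 20 mm at the front right. Origin at the base.
There are look-alikes about, which are no part of the job. Several things look just like the jar: the one meant starts nearest to the robot's base.

How it is judged (in metres and radians):
On the way, in this order (a step that is already met when the one before it is completed fails the run):
1. the jar stands upright and released on the mat (horizontal distance between jar and mat below 0.033 m and height (world z) of jar between 0.001 and 0.009 m and angle between jar's own z axis and vertical below 0.1 rad and contact force between the fingers and jar below 0.1 N and linear speed of jar below 0.05 m/s), for 0.2 s.
2. the lamp bar's tapered end has come through the guide tube and out of its exit (x of bar_nose in the frame of guide_exit above 0.005 m and distance between bar_nose and guide_exit below 0.045 m and angle between the x axis of lamp_bar and the x axis of guide_mouth, either way round below 0.09 rad and x of lamp_bar in the frame of guide_mouth below -0.005 m), for 0.02 s.
At the end, for the whole second after the job is handed in: Lamp bar through the tube, in line within 5 degrees, collar within 5 mm of the mouth, its front centre within 8 mm of the mouth centre, plunger in the notch (lifted under 3 mm), released, at rest; jar upright at rest on the mat, axis within 33 mm of the mat centre; other things in place (x of lamp_bar in the frame of guide_mouth above -0.005 m and distance between lamp_bar and guide_mouth below 0.008 m and value of joint plunger below 0.003 m and angle between the x axis of lamp_bar and the x axis of guide_mouth, either way round below 0.09 rad and linear speed of each of lamp_bar, jar below 0.03 m/s and contact force between the fingers and lamp_bar below 0.1 N and horizontal distance between jar and mat below 0.033 m and height (world z) of jar between 0.001 and 0.009 m and angle between jar's own z axis and vertical below 0.1 rad); the robot touches nothing.
It fails at once if a bystander is moved more than 30 mm (distance of any of round_bar, dropper, dishes, slide_box, objective, wash_bottle, cover_slips from where it was at the start of the episode above 0.03 m).
It fails at once if a standing bystander is tipped by more than about 30 degrees (angle between any of dropper, objective, wash_bottle's own z axis and vertical above 0.5 rad).
It fails at once if the jar is tipped by more than about 45 degrees (angle between jar's own z axis and vertical above 0.8 rad).
It fails at once if the jar or the lamp bar is dropped (falls free from more than about 15 mm) ((linear speed of jar above 0.55 m/s and contact force between the fingers and jar below 0.1 N) or (linear speed of lamp_bar above 0.55 m/s and contact force between the fingers and lamp_bar below 0.1 N)).
It also fails if it takes over 62 s, if anything falls off the work surface, if the arm or the gripper's body presses on something with over 40 N, if the wrist force passes 120 N, or if a joint passes its speed limit or range.

## Working session

There is one attempt and no reset: what is moved stays moved. The work goes in short steps, Python scripts to look and compute and a tool call to move; the robot and the scene stay as the last step left them, time stands still between calls to the robot, and variables do not carry over. Pictures are saved under pics/ and viewed, about 8 in all and at most 12, crops included, and the job is handed in when it is done.

Besides the shell and the picture viewer there is one more tool, called as a command line: name --argument value ..., lists and objects as JSON in quotes. servo_tool: Moves the arm, as the interface text tells. Its arguments: {"type":"object","properties":{"targets":{"type":"array"},"squeeze":{"type":"number"}},"required":["targets"]}

```bash
mkdir -p pics; cat > h.py <<'E'
import numpy as np, cv2
from plant import r
def cap(n,f=None):
    c=r.get_calibration(n); im=r.capture(n)
    if f: cv2.imwrite('pics/'+f,im)
    return im,c
def ray(c,uv):
    K=np.array(c['K'],float);k=c['k1'];E=np.array(c['extrinsics'])
    d=np.array([(uv[0]-K[0,2])/K[0,0],(uv[1]-K[1,2])/K[1,1]]);s=d.copy()
    for _ in range(30): s=d/(1+k*(s@s))
    return E[:3,3],E[:3,:3]@np.array([s[0],s[1],1])
def at(c,uv,z):
    o,v=ray(c,uv); return o+v*(z-o[2])/v[2]
def proj(c,p):
    K=np.array(c['K'],float);E=np.array(c['extrinsics'])
    q=E[:3,:3].T@(np.array(p)-E[:3,3]); s=q[:2]/q[2]; s=s*(1+c['k1']*(s@s))
    return np.array([K[0,0]*s[0]+K[0,2],K[1,1]*s[1]+K[1,2]])
E
python3 - <<'E'
from h import *
for n in('top','side','wrist'):
    im,c=cap(n,n+'0.png'); print(n,np.round(c['extrinsics'],3).tolist(),np.round(c['K'],1).tolist(),c['k1'])
    for t in ['stand','lamp_bar','jar','mat','round_bar','dropper','cradle_a']:
        for d in r.cut_out(t,n)[:5]:
            ys,xs=np.nonzero(d['mask']);print(t,round(d['p'],2),np.round(d['extent']).tolist(),round(xs.mean()),round(ys.mean()))
s=r.get_state();print(s['time_s'],s['tcp_pos'],s['eef_rot'],s['gripper_width'],r.grasp_offset)
im=[cv2.imread(f'pics/{n}0.png') for n in('top','side')]
E
```

```text
top [[-0.028, -0.984, 0.178, 0.397], [-0.999, 0.025, -0.023, -0.055], [0.018, -0.179, -0.984, 1.167], [0.0, 0.0, 0.0, 1.0]] [[454.7, 0.0, 272.4], [0.0, 454.7, 207.8], [0.0, 0.0, 1.0]] -0.05960878152442191
stand 0.9 [201.0, 223.0, 233.0, 260.0] 217 240
lamp_bar 0.71 [293.0, 197.0, 373.0, 207.0] 334 200
jar 0.94 [157.0, 126.0, 191.0, 155.0] 175 141
jar 0.72 [170.0, 222.0, 196.0, 250.0] 183 238
jar 0.7 [248.0, 170.0, 269.0, 200.0] 257 185
jar 0.68 [130.0, 202.0, 160.0, 227.0] 143 215
mat 0.97 [88.0, 240.0, 136.0, 289.0] 113 265
mat 0.52 [201.0, 222.0, 237.0, 256.0] 217 241
round_bar 0.66 [307.0, 247.0, 382.0, 281.0] 346 263
dropper 0.18 [292.0, 192.0, 370.0, 209.0] 336 199
cradle_a 0.9 [300.0, 193.0, 369.0, 214.0] 332 203
cradle_a 0.83 [310.0, 244.0, 385.0, 286.0] 344 264
side [[0.685, -0.487, 0.542, 0.004], [-0.729, -0.444, 0.521, -0.595], [-0.013, -0.752, -0.659, 0.778], [0.0, 0.0, 0.0, 1.0]] [[438.6, 0.0, 280.3], [0.0, 438.6, 216.1], [0.0, 0.0, 1.0]] -0.12529636582900666
stand 0.66 [218.0, 190.0, 261.0, 242.0] 237 220
lamp_bar 0.86 [320.0, 235.0, 390.0, 287.0] 361 264
lamp_bar 0.68 [273.0, 286.0, 362.0, 333.0] 322 308
jar 0.94 [273.0, 143.0, 290.0, 178.0] 277 160
jar 0.92 [290.0, 192.0, 313.0, 231.0] 302 211
jar 0.82 [199.0, 156.0, 220.0, 194.0] 208 173
jar 0.71 [203.0, 183.0, 226.0, 226.0] 216 203
mat 0.96 [139.0, 182.0, 183.0, 214.0] 161 198
round_bar 0.7 [269.0, 285.0, 360.0, 333.0] 322 308
dropper 0.48 [215.0, 240.0, 232.0, 259.0] 222 249
cradle_a 0.77 [279.0, 286.0, 370.0, 347.0] 320 322
cradle_a 0.73 [321.0, 237.0, 394.0, 303.0] 354 272
cradle_a 0.53 [217.0, 190.0, 261.0, 246.0] 237 220
wrist [[-0.333, -0.9, -0.281, 0.301], [-0.943, 0.318, 0.099, 0.609], [-0.0, 0.298, -0.955, 0.385], [0.0, 0.0, 0.0, 1.0]] [[360.6, 0.0, 276.3], [0.0, 360.6, 209.4], [0.0, 0.0, 1.0]] 0.020888789145201637
1.2 [0.22501032 0.63637921 0.22656242] [-1.79999906e+02 -2.15095841e-03 -1.94672196e+01] 0.08732000429070101 -0.0188
```

View pics/top0.png

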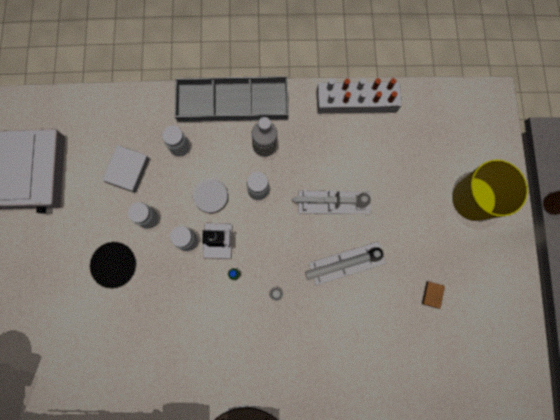

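View pics/side0.png

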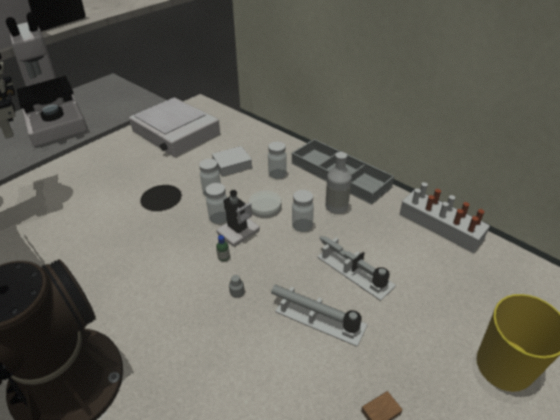

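```bash
python3 - <<'E'
from h import *
c=r.get_calibration('top');im=cv2.imread('pics/top0.png')
for n,uv,z in [('jarcap',(181.5,235.5),.1),('mat',(113,265),.004),('nose',(294,200),.036),('head',(363,199),.05),('collar',(338,197),.055),('stand knob',(209,239),.131),('jar2',(138,210),.1),('dropper',(233,272),.07),('baseTL',(204,223),.016),('baseTR',(232,223),.016),('baseBR',(232,258),.016),('baseBL',(204,258),.016),('rb end',(307,274),.036),('rb head',(376,253),.05),('obj',(276,293),.05)]:
    print(n,at(c,uv,z).round(3))
a=cv2.resize(im[180:300,80:240],None,fx=4.4,fy=4.4,interpolation=cv2.INTER_CUBIC);cv2.imwrite('pics/a.png',a)
E
```

```text
jarcap [0.529 0.136 0.1  ]
mat [0.47  0.328 0.004]
nose [ 0.62  -0.137  0.036]
head [ 0.616 -0.31   0.05 ]
collar [ 0.622 -0.246  0.055]
stand knob [0.516 0.068 0.131]
jar2 [0.593 0.24  0.1  ]
dropper [0.442 0.018 0.07 ]
baseTL [0.57  0.094 0.016]
baseTR [0.568 0.022 0.016]
baseBR [0.479 0.023 0.016]
baseBL [0.481 0.094 0.016]
rb end [ 0.433 -0.162  0.036]
rb head [ 0.479 -0.334  0.05 ]
obj [ 0.389 -0.084  0.05 ]
```

View pics/a.png

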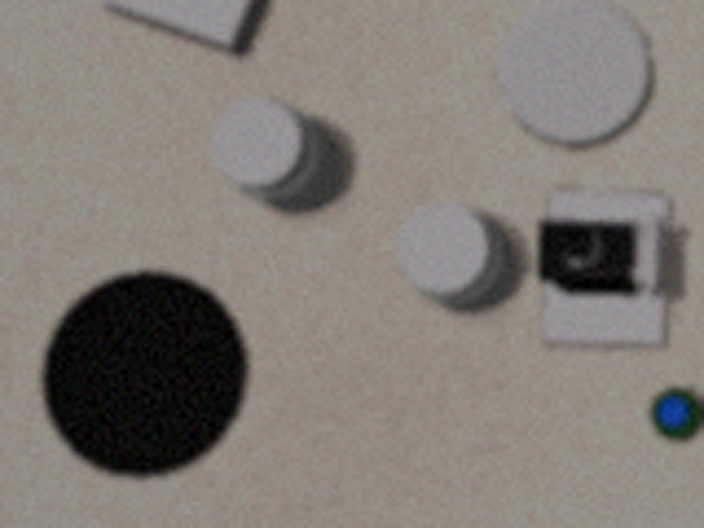

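servo_tool --targets '[{"dx": 2.4, "dy": -3, "spin": -0.123}, {"dx": 4.8, "dy": -6, "spin": -0.246}, {"dx": 7.2, "dy": -9, "spin": -0.369}, {"dx": 9.6, "dy": -12, "spin": -0.492}, {"dx": 12, "dy": -15, "spin": -0.615}, {"dx": 14.4, "dy": -18, "spin": -0.738}, {"dx": 16.8, "dy": -21, "spin": -0.861}, {"dx": 19.2, "dy": -24, "spin": -0.984}, {"dx": 21.6, "dy": -27, "spin": -1.107}, {"dx": 24, "dy": -30, "spin": -1.23}]'

```text
validation failed for argument at $.ta...
```

servo_tool --targets '[{"dx": 1, "dy": -3}, {"dx": 2, "dy": -6}, {"dx": 3, "dy": -9}, {"dx": 4, "dy": -12}, {"dx": 5, "dy": -15}, {"dx": 6, "dy": -18}, {"dx": 6.3, "dy": -20}, {"dx": 6.3, "dy": -20}, {"dx": 6.3, "dy": -20}, {"dx": 6.3, "dy": -20}]'

```text
validation failed for argument at $.ta...
```

```bash
python3 - <<'E'
from h import *
s=r.get_state();print(s['time_s'],s['tcp_pos'],s['eef_rot'],s['joints'])
im,c=cap('wrist','w1.png')
for t in ['jar','stand']:
  for d in r.cut_out(t,'wrist')[:3]: print(t,d['p'],d['extent'])
for n,p in [('jar',(.528,.137,.1)),('knob',(.522,.062,.131)),('exit',(.522,.086,.1))]: print(n,proj(c,p))
E
```

```text
1.2 [0.22501032 0.63637921 0.22656242] [-1.79999906e+02 -2.15095841e-03 -1.94672196e+01] [ 8.70369458e+01  2.05469414e+01  6.82057237e-01  2.22132259e-03
 -7.01356364e+01 -1.65049202e+01]
jar [ 1317.77651919 -1029.53596784]
knob [ 2195.15700252 -1737.86233705]
exit [ 1534.26364214 -1140.8572152 ]
```

View pics/w1.png

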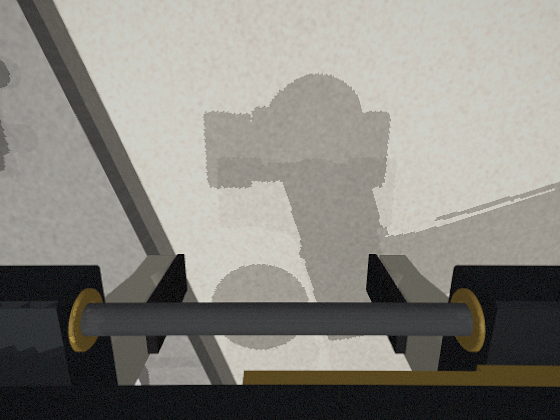

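servo_tool --targets '[{"dx": 2.4, "dy": -3, "dz": 0, "spin": -0.12, "grip": 100}, {"dx": 4.8, "dy": -6, "dz": 0, "spin": -0.24, "grip": 100}, {"dx": 7.2, "dy": -9, "dz": 0, "spin": -0.36, "grip": 100}, {"dx": 9.6, "dy": -12, "dz": 0, "spin": -0.48, "grip": 100}, {"dx": 12, "dy": -15, "dz": 0, "spin": -0.6, "grip": 100}, {"dx": 14.4, "dy": -18, "dz": 0, "spin": -0.72, "grip": 100}, {"dx": 16.8, "dy": -21, "dz": 0, "spin": -0.84, "grip": 100}, {"dx": 19.2, "dy": -24, "dz": 0, "spin": -0.96, "grip": 100}, {"dx": 21.6, "dy": -27, "dz": 0, "spin": -1.08, "grip": 100}, {"dx": 24, "dy": -30, "dz": 0, "spin": -1.2, "grip": 100}]'

```text
time_s: 2.18
tcp_pos: [0.4659, 0.3348, 0.227]
eef_rot: [-180.0, 0.0, -88.5]
contact_force: [0.5, 0.7, -0.1]
gripper_width: 0.0878
```

servo_tool --targets '[{"dx": 1, "dy": -3, "dz": 0, "spin": -0.03, "grip": 100}, {"dx": 2, "dy": -6, "dz": 0, "spin": -0.03, "grip": 100}, {"dx": 3, "dy": -9, "dz": 0, "spin": -0.03, "grip": 100}, {"dx": 4, "dy": -12, "dz": 0, "spin": -0.03, "grip": 100}, {"dx": 5, "dy": -15, "dz": 0, "spin": -0.03, "grip": 100}, {"dx": 6, "dy": -18, "dz": 0, "spin": -0.03, "grip": 100}, {"dx": 6.3, "dy": -20, "dz": 0, "spin": -0.03, "grip": 100}, {"dx": 6.3, "dy": -20, "dz": 0, "spin": -0.03, "grip": 100}, {"dx": 6.3, "dy": -20, "dz": 0, "spin": -0.03, "grip": 100}, {"dx": 6.3, "dy": -20, "dz": 0, "spin": -0.03, "grip": 100}]'

```text
time_s: 3.02
tcp_pos: [0.5281, 0.1365, 0.2267]
eef_rot: [-180.0, 0.0, -90.0]
contact_force: [-0.7, -0.3, 0.0]
gripper_width: 0.0876
```

```bash
python3 - <<'E'
from h import *
s=r.get_state();print(s['time_s'],s['tcp_pos'],s['eef_rot'],s['joints'])
im,c=cap('wrist','w2.png')
for t in ['jar','stand']:
  for d in r.cut_out(t,'wrist')[:3]: print(t,d['p'],d['extent'])
for n,p in [('jar',(.528,.137,.1)),('knob',(.522,.062,.131)),('exit',(.522,.086,.1))]: print(n,proj(c,p))
print(np.round(c['extrinsics'],3))
E
```

```text
3.0167 [0.52806563 0.136457   0.22668643] [-1.79983597e+02  1.49694080e-02 -8.99727390e+01] [ 3.50756507e+01  8.33910494e+00 -1.57609500e+01 -3.10656556e-03
 -6.58779201e+01 -3.50471227e+01]
jar 0.84 [249.6, 151.7, 308.8, 232.8]
jar 0.79 [3.6, 177.7, 72.1, 249.2]
jar 0.76 [186.9, 240.0, 248.5, 301.8]
stand 0.79 [231.6, 50.3, 329.9, 142.0]
stand 0.15 [275.5, 286.0, 367.5, 371.1]
jar [275.81565008 200.81514946]
knob [284.59078011 107.10000722]
exit [283.52502094 137.99625954]
[[-1.    -0.001  0.001  0.527]
 [-0.001  0.954  0.299  0.055]
 [-0.001  0.299 -0.954  0.385]
 [ 0.     0.     0.     1.   ]]
```

View pics/w2.png

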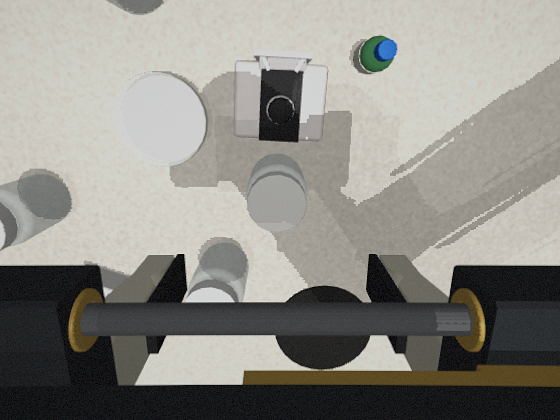

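servo_tool --targets '[{"dx": 0, "dy": 0.1, "dz": -3, "spin": 0, "grip": 100}, {"dx": 0, "dy": 0.1, "dz": -6, "spin": 0, "grip": 100}, {"dx": 0, "dy": 0.1, "dz": -9, "spin": 0, "grip": 100}, {"dx": 0, "dy": 0.1, "dz": -12, "spin": 0, "grip": 100}, {"dx": 0, "dy": 0.1, "dz": -14, "spin": 0, "grip": 100}, {"dx": 0, "dy": 0.1, "dz": -16, "spin": 0, "grip": 100}, {"dx": 0, "dy": 0.1, "dz": -17, "spin": 0, "grip": 100}, {"dx": 0, "dy": 0.1, "dz": -17.5, "spin": 0, "grip": 100}, {"dx": 0, "dy": 0.1, "dz": -17.5, "spin": 0, "grip": 100}, {"dx": 0, "dy": 0.1, "dz": -17.5, "spin": 0, "grip": 100}]'

```text
time_s: 4.0
tcp_pos: [0.5285, 0.138, 0.0523]
eef_rot: [-180.0, 0.0, -89.9]
contact_force: [0.3, 0.9, 1.4]
gripper_width: 0.0874
```

servo_tool --targets '[{"dx": 0, "dy": 0, "dz": 0, "spin": 0, "grip": 70}, {"dx": 0, "dy": 0, "dz": 0, "spin": 0, "grip": 66}, {"dx": 0, "dy": 0, "dz": 0, "spin": 0, "grip": 62}, {"dx": 0, "dy": 0, "dz": 0, "spin": 0, "grip": 50}, {"dx": 0, "dy": 0, "dz": 0, "spin": 0, "grip": 40}, {"dx": 0, "dy": 0, "dz": 0, "spin": 0, "grip": 30}, {"dx": 0, "dy": 0, "dz": 0, "spin": 0, "grip": 30}, {"dx": 0, "dy": 0, "dz": 0, "spin": 0, "grip": 30}, {"dx": 0, "dy": 0, "dz": 0, "spin": 0, "grip": 30}, {"dx": 0, "dy": 0, "dz": 0, "spin": 0, "grip": 30}]' --squeeze 20

```text
time_s: 4.83
tcp_pos: [0.5282, 0.1374, 0.0519]
eef_rot: [-180.0, 0.0, -89.9]
contact_force: [-0.0, -0.7, 4.5]
gripper_width: 0.0553
```

```bash
python3 - <<'E'
from h import *
im=cv2.imread('pics/w2.png');g=cv2.cvtColor(im,6)
for y in range(52,146,6): print(y,''.join(f'{v:4d}' for v in g[y,232:334:3]))
E
```

```text
52  208 208 206 204 204 205 205 203 210 211 210 208 209 210 210 209 210 209 211 209 209 210 208 209 207 207 208 209 207 202 206 204 200 204
58  207 208 210 206 210 203 206 199  93 146 211 205 196 193 195 188 187 181 179 179 186 170 163 182 168 171 185 207 206 209 204 208 201 203
64  204 170 209 210 211 209 212 209 210 169 194 212 200 195 195 192 192 195 193 193 194 192 213 211 198 155 182 179 185 198 194 202 200 204
70  209 162 213 213 211 212 212 209 210 211  42  40 166  39  40  41  58  75  75  90 103 206 193 164 196 210 210 210 208 208 210 213 178 208
76  163 141 178 175 178 177 178 175 183 202  50  50  47  47  54  46  47  47  50  54  49  54  54  49 214 210 211 209 209 210 211 209 210 204
82  161 143 176 179 181 179 179 177 177 181  34  56  56  52  55  52  55  54  53  46  48  59  63  63 213 211 210 209 210 211 211 202 209 204
88  160 147 177 178 179 177 177 178 178 177  38  33  23  35  48  49  51  44  52  51  50  76  57  99 211 209 210 211 211 212 211 190 198 196
94  163 153 179 179 180 178 178 177 174 169  36  38  31  26  27  26  29  41  48  47  55  67  65 126 213 210 211 210 209 
[... 447 characters left out ...]
 151 153 179 179 175 176 176 177 176  93  35  32  57  25  32  20  26  34  28   8  26  20  21 216 211 206 160 162 159 160 143 149 152 150
124  144 149 166 163 165 163 160 163 165  56  25  35  25  27  26  39  22  26  26  32  27  22  36 159 161 158 160 165 162 160 138 145 149 152
130  154 150 159 160 160 159 160 161 163  52  27  29  26  25  21  19  25  24  25  27  34  25  53 160 161 156 161 162 159 160 130 145 146 154
136  152 151 124 126 128 134 134 131 134  13  26  22  25  25  17  21  22  28  22  19  19  27  89 159 159 169 157 157 160 156 139 145 144 148
142  149 152 148 150 147 153 147 154 152 152 151 152 156 158 154 154 157 157 159 128 130 107 138 150 153 152 150 148 148 153 148 146 147 148
```

servo_tool --targets '[{"dx": 0, "dy": 0, "dz": 1.5, "spin": 0, "grip": 30}, {"dx": 0, "dy": 0.3, "dz": 3, "spin": 0, "grip": 30}, {"dx": -1, "dy": 2, "dz": 4.5, "spin": 0, "grip": 30}, {"dx": -2, "dy": 4.5, "dz": 5, "spin": 0, "grip": 30}, {"dx": -3, "dy": 7, "dz": 5, "spin": 0, "grip": 30}, {"dx": -4, "dy": 9.5, "dz": 5, "spin": 0, "grip": 30}, {"dx": -5, "dy": 12, "dz": 5, "spin": 0, "grip": 30}, {"dx": -5.5, "dy": 14.5, "dz": 5, "spin": 0, "grip": 30}, {"dx": -5.8, "dy": 17, "dz": 5, "spin": 0, "grip": 30}, {"dx": -5.8, "dy": 19, "dz": 5, "spin": 0, "grip": 30}]'

```text
time_s: 5.67
tcp_pos: [0.469, 0.3289, 0.1012]
eef_rot: [180.0, -0.0, -89.9]
contact_force: [0.6, 0.7, -0.5]
gripper_width: 0.0557
```

servo_tool --targets '[{"dx": 0, "dy": 0, "dz": 0, "spin": 0, "grip": 30}, {"dx": 0, "dy": 0, "dz": -1, "spin": 0, "grip": 30}, {"dx": 0, "dy": 0, "dz": -2, "spin": 0, "grip": 30}, {"dx": 0, "dy": 0, "dz": -3, "spin": 0, "grip": 30}, {"dx": 0, "dy": 0, "dz": -3.6, "spin": 0, "grip": 30}, {"dx": 0, "dy": 0, "dz": -4, "spin": 0, "grip": 30}, {"dx": 0, "dy": 0, "dz": -4.3, "spin": 0, "grip": 30}, {"dx": 0, "dy": 0, "dz": -4.4, "spin": 0, "grip": 30}, {"dx": 0, "dy": 0, "dz": -4.4, "spin": 0, "grip": 30}, {"dx": 0, "dy": 0, "dz": -4.4, "spin": 0, "grip": 30}]'

```text
time_s: 6.5
tcp_pos: [0.4702, 0.3275, 0.0579]
eef_rot: [-180.0, 0.0, -89.9]
contact_force: [0.7, -0.4, -0.2]
gripper_width: 0.0556
```

```bash
python3 - <<'E'
from h import *
s=r.get_state();print(s['contact_force'],s['tcp_pos'])
im,c=cap('top','t2.png')
for t in('mat','jar'):
  for d in r.cut_out(t,'top')[:4]: print(t,d['p'],d['extent'],at(c,((d['extent'][0]+d['extent'][2])/2,(d['extent'][1]+d['extent'][3])/2),.004))
g=cv2.cvtColor(cv2.imread('pics/w2.png'),6).astype(float)
c={'K':r.get_calibration('wrist')['K'],'k1':r.get_calibration('wrist')['k1'],'extrinsics':np.array([[-1,-.001,.001,.527],[-.001,.954,.299,.055],[-.001,.299,-.954,.385],[0,0,0,1]])}
for y in (82,88,94,100,106,112,118,124,130):
  row=g[y]; L=next(x for x in range(250,275) if row[x]<100); R=next(x for x in range(310,285,-1) if row[x]<100)
  a=at(c,(L,y),.1005);b=at(c,(R+1,y),.1005); print(L,R,a[:2].round(4),b[:2].round(4),((a+b)/2)[:2].round(4))
print(at(c,(280,139),.1005))
E
```

```text
[ 0.7219197  -0.36375091 -0.2207731 ] [0.47022194 0.32747855 0.05789848]
mat 0.63 [92.5, 241.4, 138.6, 289.6] [0.46808825 0.32110145 0.004     ]
jar 0.94 [129.0, 203.1, 159.1, 227.0] [0.59657599 0.25070921 0.004     ]
jar 0.81 [245.5, 172.3, 269.9, 199.9] [ 0.66611322 -0.04550965  0.004     ]
jar 0.79 [103.5, 249.1, 123.4, 276.7] [0.47480908 0.32668199 0.004     ]
jar 0.56 [157.5, 126.4, 192.1, 155.1] [0.79588703 0.17317985 0.004     ]
261 301 [0.5387 0.045 ] [0.5082 0.045 ] [0.5235 0.045 ]
261 301 [0.5387 0.0492] [0.5081 0.0492] [0.5234 0.0492]
260 300 [0.5395 0.0535] [0.5088 0.0534] [0.5242 0.0535]
260 300 [0.5396 0.0578] [0.5087 0.0577] [0.5242 0.0577]
260 299 [0.5397 0.0621] [0.5094 0.0621] [0.5245 0.0621]
260 299 [0.5397 0.0665] [0.5093 0.0664] [0.5245 0.0665]
259 298 [0.5405 0.0709] [0.5099 0.0709] [0.5252 0.0709]
259 298 [0.5406 0.0754] [0.5099 0.0753] [0.5252 0.0753]
259 298 [0.5407 0.0799] [0.5098 0.0798] [0.5252 0.0799]
[0.52441763 0.08670823 0.1005    ]
```

servo_tool --targets '[{"dx": 0, "dy": 0, "dz": -0.1, "spin": 0, "grip": 30}, {"dx": 0, "dy": 0, "dz": -0.2, "spin": 0, "grip": 30}, {"dx": 0, "dy": 0, "dz": -0.2, "spin": 0, "grip": 30}, {"dx": 0, "dy": 0, "dz": -0.2, "spin": 0, "grip": 64}, {"dx": 0, "dy": 0, "dz": -0.2, "spin": 0, "grip": 75}, {"dx": 0, "dy": 0, "dz": -0.2, "spin": 0, "grip": 85}, {"dx": 0, "dy": 0, "dz": -0.2, "spin": 0, "grip": 100}, {"dx": 0, "dy": 0, "dz": -0.2, "spin": 0, "grip": 100}, {"dx": 0, "dy": 0, "dz": -0.2, "spin": 0, "grip": 100}, {"dx": 0, "dy": 0, "dz": -0.2, "spin": 0, "grip": 100}]'

```text
time_s: 7.48
tcp_pos: [0.47, 0.3274, 0.0555]
eef_rot: [180.0, -0.0, -89.9]
contact_force: [-1.0, -0.0, 0.1]
gripper_width: 0.0863
```

servo_tool --targets '[{"dx": 0, "dy": 0, "dz": 1, "spin": 0, "grip": 100}, {"dx": 0, "dy": 0, "dz": 3, "spin": 0, "grip": 100}, {"dx": 0, "dy": 0, "dz": 6, "spin": 0, "grip": 100}, {"dx": 0, "dy": 0, "dz": 9, "spin": 0, "grip": 100}, {"dx": 0, "dy": 0, "dz": 12, "spin": 0, "grip": 100}, {"dx": 0, "dy": 0, "dz": 15, "spin": 0, "grip": 100}, {"dx": 1.5, "dy": -3.5, "dz": 16, "spin": 0, "grip": 100}, {"dx": 3, "dy": -7, "dz": 16, "spin": 0, "grip": 100}, {"dx": 4.5, "dy": -10.5, "dz": 16, "spin": 0, "grip": 100}, {"dx": 6, "dy": -14, "dz": 16, "spin": 0, "grip": 100}]'

```text
time_s: 8.32
tcp_pos: [0.5303, 0.1862, 0.2171]
eef_rot: [-179.9, 0.1, -89.9]
contact_force: [0.5, -0.3, -0.0]
gripper_width: 0.0875
```

servo_tool --targets '[{"dx": 1, "dy": -3.8, "dz": 0, "spin": 0, "grip": 100}, {"dx": 2, "dy": -7.6, "dz": 0, "spin": 0, "grip": 100}, {"dx": 3, "dy": -11.4, "dz": 0, "spin": 0, "grip": 100}, {"dx": 4, "dy": -15.2, "dz": 0, "spin": 0, "grip": 100}, {"dx": 5, "dy": -19, "dz": 0, "spin": 0, "grip": 100}, {"dx": 6, "dy": -22.8, "dz": 0, "spin": 0, "grip": 100}, {"dx": 7, "dy": -26.6, "dz": 0, "spin": 0, "grip": 100}, {"dx": 8, "dy": -30.4, "dz": 0, "spin": 0, "grip": 100}, {"dx": 8.5, "dy": -34, "dz": 0, "spin": 0, "grip": 100}, {"dx": 8.8, "dy": -37, "dz": 0, "spin": 0, "grip": 100}]'

```text
time_s: 9.15
tcp_pos: [0.6181, -0.1853, 0.2162]
eef_rot: [-180.0, -0.0, -90.0]
contact_force: [1.0, 0.3, 0.8]
gripper_width: 0.0872
```

servo_tool --targets '[{"dx": 0, "dy": -1.5, "dz": 0, "spin": 0, "grip": 100}, {"dx": 0, "dy": -3, "dz": 0, "spin": 0, "grip": 100}, {"dx": 0, "dy": -4.5, "dz": 0, "spin": 0, "grip": 100}, {"dx": 0, "dy": -6, "dz": 0, "spin": 0, "grip": 100}, {"dx": 0, "dy": -7, "dz": 0, "spin": 0, "grip": 100}, {"dx": 0, "dy": -7, "dz": 0, "spin": 0, "grip": 100}, {"dx": 0, "dy": -7, "dz": 0, "spin": 0, "grip": 100}, {"dx": 0, "dy": -7, "dz": 0, "spin": 0, "grip": 100}, {"dx": 0, "dy": -7, "dz": 0, "spin": 0, "grip": 100}, {"dx": 0, "dy": -7, "dz": 0, "spin": 0, "grip": 100}]'

```text
time_s: 9.98
tcp_pos: [0.6181, -0.2519, 0.2157]
eef_rot: [-180.0, 0.0, -89.9]
contact_force: [-0.3, -0.4, 0.4]
gripper_width: 0.0877
```

```bash
python3 - <<'E'
from h import *
s=r.get_state();print(s['time_s'],s['tcp_pos'],s['eef_rot'])
im,c=cap('wrist','w3.png'); import pickle; pickle.dump(c,open('c3.pkl','wb'))
for d in r.cut_out('lamp_bar','wrist')[:2]: print(d['p'],d['extent'])
im,c=cap('top','t3.png')
for t in('mat','jar'):
  for d in r.cut_out(t,'top')[:4]: print(t,d['p'],d['extent'],at(c,((d['extent'][0]+d['extent'][2])/2,(d['extent'][1]+d['extent'][3])/2),.004))
E
```

```text
9.9833 [ 0.61813978 -0.25188212  0.21569948] [-1.79990135e+02  3.31194503e-03 -8.98876627e+01]
0.77 [253.9, 100.4, 298.7, 296.0]
mat 0.89 [91.6, 240.8, 135.0, 290.8] [0.46745424 0.3268548  0.004     ]
jar 0.87 [127.5, 199.6, 160.1, 226.3] [0.60211686 0.2514797  0.004     ]
jar 0.64 [159.0, 126.0, 191.4, 154.9] [0.7966991  0.17212087 0.004     ]
jar 0.57 [90.0, 248.9, 124.2, 277.5] [0.47440544 0.34298632 0.004     ]
```

View pics/w3.png

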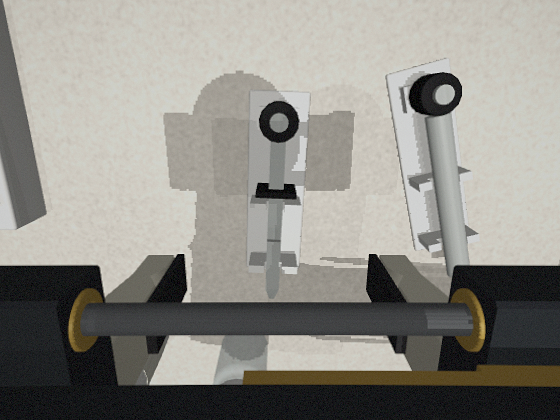

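```bash
python3 - <<'E'
from h import *
import pickle; c=pickle.load(open('c3.pkl','rb'));g=cv2.cvtColor(cv2.imread('pics/w3.png'),6)
h=at(c,(279.3,122.5),.056);n=at(c,(272,298),.036);print('head',h,'nose',n,'len',np.hypot(*(n-h)[:2]),'heading off +y',np.degrees(np.arctan2((n-h)[0],(n-h)[1])))
for v in (184,190,198): print(v,at(c,(276,v),.055))
d=(n-h)[:2]/np.hypot(*(n-h)[:2]); print('grip',h[:2]+d*.040,'origin',h[:2]+d*.068)
for y in range(146,300,8): print(y,''.join(f'{v:4d}' for v in g[y,252:302:2]))
E
```

```text
head [ 0.61523873 -0.31191618  0.056     ] nose [ 0.62200872 -0.12857265  0.036     ] len 0.18346848054661336 heading off +y 2.114695262564716
184 [ 0.61797082 -0.25749814  0.055     ]
190 [ 0.61795983 -0.25188314  0.055     ]
198 [ 0.61794499 -0.24430543  0.055     ]
grip [ 0.61671473 -0.27194342] origin [ 0.61774793 -0.24396249]
146  160 158 161 163 161 159 159 162 162 139 130 132 129 132 131 134 129 160 163 160 161 161 159 159 214
154  160 160 162 161 162 161 159 162 162 133 129 133 131 130 133 130 135 162 160 161 158 160 158 216 209
162  159 158 161 161 159 162 160 162 162 128 129 131 130 129 131 132 137 163 162 162 160 158 216 210 210
170  162 158 161 160 160 162 159 160 162 129 134 131 131 132 133 130 145 160 159 160 212 212 211 211 211
178  162 158 161 159 161 157 161 162 157 131 133 131 129 129 134 131 153 160 158 158 158 160 162 160 158
186  161 164 152  16   5  22  14  16  57 133 132 131 134 130 130 135   3   4  12  14  13  69 219 213 216
194  145 145  23  23  27  13  22  26  17  23  21  23  19  27  19  10  30  16  28  21  25  28 135 212 210
202  111 115 111 116 116 116 111
[... 632 characters left out ...]
59 141 142 127 131 133 129 157 211 210 212 210 213 212 209 209 208 168
258  114 118 113 113 117 115 114 131 144 142 131 130 133 135 119 115 114 112 115 113 114 112 184 205 197
266  174 172 173 171 172 174 147 145 141 131 130 131 132 147 160 143 147 148 118 118 118 115 119 142 146
274  158 156 155 153 153 157 160 128 130 130 130 131 132 131 144 141 143 139 142 143 147 164 157 148 151
282  160 157 160 159 158 154 160 138 133 132 132 133 133 137 150 147 148 145 153 149 144 152 154 149 145
290  154 157 155 159 161 159 158 135 128 124 128 125 125 143 151 144 148 146 149 147 148 144 144 148 147
298  159 152 159 153 152 158 155 156 146 129 127 147 148 146 141 143 144 147 145 140 150 147 146 150 151
```

servo_tool --targets '[{"dx": -0.1, "dy": -1, "dz": -2, "spin": -0.037, "grip": 100}, {"dx": -0.1, "dy": -2, "dz": -5, "spin": -0.037, "grip": 100}, {"dx": -0.1, "dy": -2, "dz": -8, "spin": -0.037, "grip": 100}, {"dx": -0.1, "dy": -2, "dz": -11, "spin": -0.037, "grip": 100}, {"dx": -0.1, "dy": -2, "dz": -14, "spin": -0.037, "grip": 100}, {"dx": -0.1, "dy": -2, "dz": -16.5, "spin": -0.037, "grip": 100}, {"dx": -0.1, "dy": -2, "dz": -18.5, "spin": -0.037, "grip": 100}, {"dx": -0.1, "dy": -2, "dz": -19.5, "spin": -0.037, "grip": 60}, {"dx": -0.1, "dy": -2, "dz": -19.8, "spin": -0.037, "grip": 40}, {"dx": -0.1, "dy": -2, "dz": -19.8, "spin": -0.037, "grip": 30}]'

```text
time_s: 11.07
tcp_pos: [0.617, -0.2727, 0.0172]
eef_rot: [179.9, -0.0, -92.1]
contact_force: [-0.2, 0.6, -0.3]
gripper_width: 0.0731
```

servo_tool --targets '[{"dx": 0, "dy": 0, "dz": 0, "spin": 0, "grip": 25}, {"dx": 0, "dy": 0, "dz": 0, "spin": 0, "grip": 22}, {"dx": 0, "dy": 0, "dz": 0, "spin": 0, "grip": 18}, {"dx": 0, "dy": 0, "dz": 0, "spin": 0, "grip": 10}, {"dx": 0, "dy": 0, "dz": 0, "spin": 0, "grip": 0}, {"dx": 0, "dy": 0, "dz": 0, "spin": 0, "grip": 0}, {"dx": 0, "dy": 0, "dz": 0, "spin": 0, "grip": 0}, {"dx": 0, "dy": 0, "dz": 0, "spin": 0, "grip": 0}, {"dx": 0, "dy": 0, "dz": 0, "spin": 0, "grip": 0}, {"dx": 0, "dy": 0, "dz": 0, "spin": 0, "grip": 0}]' --squeeze 45

```text
time_s: 11.9
tcp_pos: [0.6171, -0.2726, 0.0176]
eef_rot: [-180.0, -0.0, -92.1]
contact_force: [0.3, 0.4, 0.3]
gripper_width: 0.0137
```

servo_tool --targets '[{"dx": 0, "dy": 0, "dz": 1, "spin": 0, "grip": 0}, {"dx": 0, "dy": 0, "dz": 2.5, "spin": 0, "grip": 0}, {"dx": 0, "dy": 0, "dz": 4, "spin": 0, "grip": 0}, {"dx": 0, "dy": 0, "dz": 5.5, "spin": 0, "grip": 0}, {"dx": 0, "dy": 0, "dz": 7, "spin": 0, "grip": 0}, {"dx": -2, "dy": 0, "dz": 7, "spin": -0.02, "grip": 0}, {"dx": -4, "dy": 0, "dz": 7, "spin": -0.02, "grip": 0}, {"dx": -6, "dy": 1, "dz": 7, "spin": -0.02, "grip": 0}, {"dx": -8, "dy": 3, "dz": 7, "spin": -0.02, "grip": 0}, {"dx": -9.5, "dy": 5, "dz": 6.5, "spin": -0.02, "grip": 0}]'

```text
time_s: 12.73
tcp_pos: [0.5203, -0.2226, 0.0834]
eef_rot: [-180.0, 0.0, -93.3]
contact_force: [0.7, 0.0, -3.1]
gripper_width: 0.0136
```

servo_tool --targets '[{"dx": -0.8, "dy": 1.5, "dz": -0.5, "spin": 0, "grip": 0}, {"dx": -1, "dy": 3, "dz": -1, "spin": 0, "grip": 0}, {"dx": -1, "dy": 4.5, "dz": -1.6, "spin": 0, "grip": 0}, {"dx": -1, "dy": 6, "dz": -1.6, "spin": 0, "grip": 0}, {"dx": -1, "dy": 6.9, "dz": -1.6, "spin": 0, "grip": 0}, {"dx": -1, "dy": 6.9, "dz": -1.6, "spin": 0, "grip": 0}, {"dx": -1, "dy": 6.9, "dz": -1.6, "spin": 0, "grip": 0}, {"dx": -1, "dy": 6.9, "dz": -1.6, "spin": 0, "grip": 0}, {"dx": -1, "dy": 6.9, "dz": -1.6, "spin": 0, "grip": 0}, {"dx": -1, "dy": 6.9, "dz": -1.6, "spin": 0, "grip": 0}]'

```text
time_s: 13.57
tcp_pos: [0.5119, -0.1542, 0.0666]
eef_rot: [180.0, -0.0, -93.3]
contact_force: [-0.7, 0.2, -2.9]
gripper_width: 0.0137
```

```bash
python3 - <<'E'
from h import *
import pickle
s=r.get_state();print(s['time_s'],s['tcp_pos'],s['eef_rot'],s['contact_force'],s['moment'],s['gripper_width'])
ims=[]
for n in('wrist','side','top'):
    im,c=cap(n,n+'4.png'); pickle.dump(c,open(n+'4.pkl','wb'))
    for t in('lamp_bar','stand'):
        for d in r.cut_out(t,n)[:2]: print(n,t,d['p'],d['extent'])
    ims.append(im)
w,sd,tp=ims
a=cv2.resize(sd[185:305,200:300],(600,720)[:2] if 0 else (400,480),interpolation=2)
cv2.imwrite('pics/m4.png',np.hstack([cv2.resize(w,(400,300))[:,:],cv2.resize(sd[170:290,200:360],(400,300),interpolation=2)]))
E
```

```text
13.5667 [ 0.51193936 -0.15418829  0.0665967 ] [ 1.79997595e+02 -2.67455807e-03 -9.32532108e+01] [-0.65054752  0.21819422 -2.94314608] [-0.03106551 -0.10710252 -0.04663481] 0.013666529713084708
wrist lamp_bar 0.62 [229.9, 156.3, 325.8, 369.8]
side lamp_bar 0.76 [253.8, 221.1, 318.0, 269.4]
side stand 0.71 [215.4, 191.8, 256.5, 243.6]
top stand 0.53 [357.9, 190.8, 370.3, 212.6]
```

View pics/m4.png

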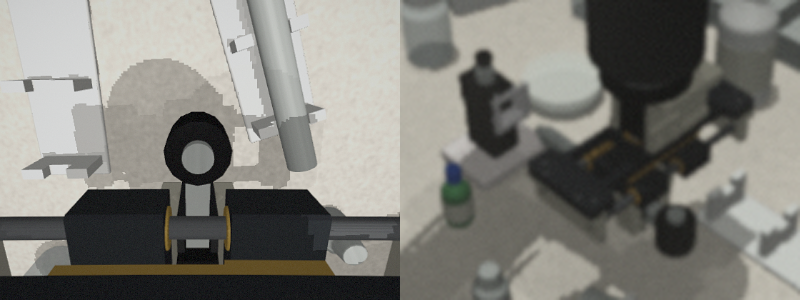

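servo_tool --targets '[{"dx": 0.06, "dy": 1, "dz": 0, "spin": 0, "grip": 0}, {"dx": 0.12, "dy": 2, "dz": 0, "spin": 0, "grip": 0}, {"dx": 0.17, "dy": 3, "dz": 0, "spin": 0, "grip": 0}, {"dx": 0.23, "dy": 3.8, "dz": 0, "spin": 0, "grip": 0}, {"dx": 0.26, "dy": 4.5, "dz": 0, "spin": 0, "grip": 0}, {"dx": 0.29, "dy": 5, "dz": 0, "spin": 0, "grip": 0}, {"dx": 0.32, "dy": 5.5, "dz": 0, "spin": 0, "grip": 0}, {"dx": 0.35, "dy": 6, "dz": 0, "spin": 0, "grip": 0}, {"dx": 0.35, "dy": 6, "dz": 0, "spin": 0, "grip": 0}, {"dx": 0.35, "dy": 6, "dz": 0, "spin": 0, "grip": 0}]'

```text
time_s: 14.85
tcp_pos: [0.5155, -0.0934, 0.0666]
eef_rot: [180.0, -0.0, -93.2]
contact_force: [0.0, 0.4, -2.5]
gripper_width: 0.0138
```

servo_tool --targets '[{"dx": 0.02, "dy": 0.3, "dz": 0, "spin": 0, "grip": 0}, {"dx": 0.04, "dy": 0.6, "dz": 0, "spin": 0, "grip": 0}, {"dx": 0.05, "dy": 0.9, "dz": 0, "spin": 0, "grip": 0}, {"dx": 0.07, "dy": 1.2, "dz": 0, "spin": 0, "grip": 0}, {"dx": 0.08, "dy": 1.4, "dz": 0, "spin": 0, "grip": 0}, {"dx": 0.09, "dy": 1.6, "dz": 0, "spin": 0, "grip": 0}, {"dx": 0.1, "dy": 1.8, "dz": 0, "spin": 0, "grip": 0}, {"dx": 0.12, "dy": 2, "dz": 0, "spin": 0, "grip": 0}, {"dx": 0.12, "dy": 2, "dz": 0, "spin": 0, "grip": 0}, {"dx": 0.12, "dy": 2, "dz": 0, "spin": 0, "grip": 0}]'

```text
time_s: 15.68
tcp_pos: [0.5164, -0.0737, 0.0664]
eef_rot: [180.0, -0.0, -93.2]
contact_force: [-0.4, -1.5, -3.9]
gripper_width: 0.014
```

servo_tool --targets '[{"dx": 0.03, "dy": 0.5, "dz": 0, "spin": 0, "grip": 0}, {"dx": 0.06, "dy": 1, "dz": 0, "spin": 0, "grip": 0}, {"dx": 0.08, "dy": 1.4, "dz": 0, "spin": 0, "grip": 0}, {"dx": 0.1, "dy": 1.8, "dz": 0, "spin": 0, "grip": 0}, {"dx": 0.13, "dy": 2.2, "dz": 0, "spin": 0, "grip": 0}, {"dx": 0.15, "dy": 2.6, "dz": 0, "spin": 0, "grip": 0}, {"dx": 0.18, "dy": 3, "dz": 0, "spin": 0, "grip": 0}, {"dx": 0.2, "dy": 3.5, "dz": 0, "spin": 0, "grip": 0}, {"dx": 0.2, "dy": 3.5, "dz": 0, "spin": 0, "grip": 0}, {"dx": 0.2, "dy": 3.5, "dz": 0, "spin": 0, "grip": 0}]'

```text
time_s: 16.52
tcp_pos: [0.519, -0.0376, 0.0665]
eef_rot: [-180.0, 0.1, -93.2]
contact_force: [-0.7, 2.8, -5.1]
gripper_width: 0.0134
```

servo_tool --targets '[{"dx": 0.02, "dy": 0.4, "dz": 0, "spin": 0, "grip": 0}, {"dx": 0.05, "dy": 0.8, "dz": 0, "spin": 0, "grip": 0}, {"dx": 0.07, "dy": 1.2, "dz": 0, "spin": 0, "grip": 0}, {"dx": 0.1, "dy": 1.6, "dz": 0, "spin": 0, "grip": 0}, {"dx": 0.12, "dy": 2, "dz": 0, "spin": 0, "grip": 0}, {"dx": 0.14, "dy": 2.3, "dz": 0, "spin": 0, "grip": 0}, {"dx": 0.15, "dy": 2.6, "dz": 0, "spin": 0, "grip": 0}, {"dx": 0.16, "dy": 2.8, "dz": 0, "spin": 0, "grip": 0}, {"dx": 0.16, "dy": 2.8, "dz": 0, "spin": 0, "grip": 0}, {"dx": 0.16, "dy": 2.8, "dz": 0, "spin": 0, "grip": 0}]'

```text
time_s: 17.35
tcp_pos: [0.5212, -0.0087, 0.0667]
eef_rot: [-179.9, 0.1, -93.2]
contact_force: [-1.4, 7.9, -7.1]
gripper_width: 0.0137
```

servo_tool --targets '[{"dx": 0.01, "dy": 0.1, "dz": 0, "spin": 0, "grip": 0}, {"dx": 0.01, "dy": 0.2, "dz": 0, "spin": 0, "grip": 0}, {"dx": 0.02, "dy": 0.3, "dz": 0, "spin": 0, "grip": 0}, {"dx": 0.02, "dy": 0.4, "dz": 0, "spin": 0, "grip": 0}, {"dx": 0.02, "dy": 0.4, "dz": 0, "spin": 0, "grip": 0}, {"dx": 0.02, "dy": 0.4, "dz": 0, "spin": 0, "grip": 0}, {"dx": 0.02, "dy": 0.4, "dz": 0, "spin": 0, "grip": 0}, {"dx": 0.02, "dy": 0.4, "dz": 0, "spin": 0, "grip": 0}, {"dx": 0.02, "dy": 0.4, "dz": 0, "spin": 0, "grip": 0}, {"dx": 0.02, "dy": 0.4, "dz": 0, "spin": 0, "grip": 0}]'

```text
time_s: 18.18
tcp_pos: [0.5209, -0.006, 0.0668]
eef_rot: [-179.9, 0.1, -93.2]
contact_force: [0.4, 5.1, -4.3]
gripper_width: 0.0135
```

servo_tool --targets '[{"dx": 0, "dy": 0.05, "dz": 0, "spin": 0, "grip": 0}, {"dx": 0.01, "dy": 0.1, "dz": 0, "spin": 0, "grip": 0}, {"dx": 0.01, "dy": 0.15, "dz": 0, "spin": 0, "grip": 0}, {"dx": 0.01, "dy": 0.2, "dz": 0, "spin": 0, "grip": 0}, {"dx": 0.01, "dy": 0.2, "dz": 0, "spin": 0, "grip": 0}, {"dx": 0.01, "dy": 0.2, "dz": 0, "spin": 0, "grip": 0}, {"dx": 0.01, "dy": 0.2, "dz": 0, "spin": 0, "grip": 0}, {"dx": 0.01, "dy": 0.2, "dz": 0, "spin": 0, "grip": 0}, {"dx": 0.01, "dy": 0.2, "dz": 0, "spin": 0, "grip": 0}, {"dx": 0.01, "dy": 0.2, "dz": 0, "spin": 0, "grip": 0}]'

```text
time_s: 19.02
tcp_pos: [0.5206, -0.0047, 0.0666]
eef_rot: [180.0, -0.0, -93.2]
contact_force: [0.7, 0.4, -3.4]
gripper_width: 0.0135
```

```bash
python3 - <<'E'
from h import *
s=r.get_state();print(s['time_s'],s['tcp_pos'],s['contact_force'],s['moment'])
w,_=cap('wrist');sd,_=cap('side');tp,_=cap('top')
cv2.imwrite('pics/m5.png',np.hstack([cv2.resize(w,(400,300)),cv2.resize(sd[170:260,200:320],(400,300),interpolation=2)]))
E
```

```text
19.0167 [ 0.52057048 -0.00467189  0.06655834] [ 0.72785989  0.38865785 -3.44461855] [ 0.04933804 -0.05550982  0.0015643 ]
```

View pics/m5.png

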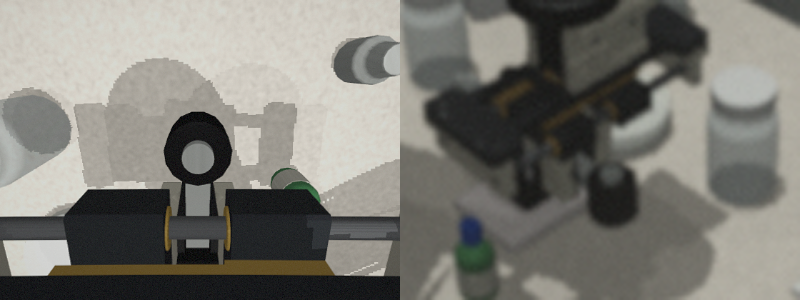

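servo_tool --targets '[{"dx": 0, "dy": 0.05, "dz": 0, "spin": 0, "grip": 0}, {"dx": 0.01, "dy": 0.1, "dz": 0, "spin": 0, "grip": 0}, {"dx": 0.01, "dy": 0.15, "dz": 0, "spin": 0, "grip": 0}, {"dx": 0.01, "dy": 0.2, "dz": 0, "spin": 0, "grip": 0}, {"dx": 0.01, "dy": 0.2, "dz": 0, "spin": 0, "grip": 0}, {"dx": 0.01, "dy": 0.2, "dz": 0, "spin": 0, "grip": 0}, {"dx": 0.01, "dy": 0.2, "dz": 0, "spin": 0, "grip": 0}, {"dx": 0.01, "dy": 0.2, "dz": 0, "spin": 0, "grip": 0}, {"dx": 0.01, "dy": 0.2, "dz": 0, "spin": 0, "grip": 0}, {"dx": 0.01, "dy": 0.2, "dz": 0, "spin": 0, "grip": 0}]'

```text
time_s: 20.0
tcp_pos: [0.5205, -0.0043, 0.0665]
eef_rot: [180.0, -0.1, -93.2]
contact_force: [2.7, -11.0, -4.4]
gripper_width: 0.013
```

servo_tool --targets '[{"dx": -0.01, "dy": -0.1, "dz": 0, "spin": 0, "grip": 0}, {"dx": -0.01, "dy": -0.1, "dz": 0, "spin": 0, "grip": 0}, {"dx": -0.01, "dy": -0.1, "dz": 0, "spin": 0, "grip": 18}, {"dx": -0.01, "dy": -0.1, "dz": 0, "spin": 0, "grip": 25}, {"dx": -0.01, "dy": -0.1, "dz": 0, "spin": 0, "grip": 35}, {"dx": -0.01, "dy": -0.1, "dz": 0, "spin": 0, "grip": 40}, {"dx": -0.01, "dy": -0.1, "dz": 0, "spin": 0, "grip": 40}, {"dx": -0.01, "dy": -0.1, "dz": 0, "spin": 0, "grip": 40}, {"dx": -0.01, "dy": -0.1, "dz": 0, "spin": 0, "grip": 40}, {"dx": -0.01, "dy": -0.1, "dz": 0, "spin": 0, "grip": 40}]'

```text
time_s: 20.83
tcp_pos: [0.5206, -0.0035, 0.0666]
eef_rot: [-180.0, 0.0, -93.2]
contact_force: [-0.0, -0.4, 0.3]
gripper_width: 0.0348
```

servo_tool --targets '[{"dx": 0, "dy": 0, "dz": 1, "spin": 0, "grip": 40}, {"dx": 0, "dy": 0, "dz": 2.5, "spin": 0, "grip": 40}, {"dx": 0, "dy": 0, "dz": 4, "spin": 0, "grip": 40}, {"dx": 0, "dy": 0, "dz": 6, "spin": 0, "grip": 40}, {"dx": 0, "dy": 0, "dz": 9, "spin": 0, "grip": 40}, {"dx": 0, "dy": 0, "dz": 12, "spin": 0, "grip": 40}, {"dx": 0, "dy": 2, "dz": 15, "spin": 0, "grip": 40}, {"dx": 0, "dy": 5, "dz": 16, "spin": 0, "grip": 40}, {"dx": 0, "dy": 8, "dz": 16, "spin": 0, "grip": 40}, {"dx": 0, "dy": 9, "dz": 16, "spin": 0, "grip": 40}]'

```text
time_s: 21.67
tcp_pos: [0.5212, 0.0891, 0.2287]
eef_rot: [-179.8, 0.1, -93.2]
contact_force: [-0.4, -0.8, -0.0]
gripper_width: 0.0349
```

servo_tool --targets '[{"dx": 0, "dy": 2, "dz": 0, "spin": 0, "grip": 40}, {"dx": 0, "dy": 3, "dz": 0, "spin": 0, "grip": 40}, {"dx": 0, "dy": 3, "dz": 0, "spin": 0, "grip": 40}, {"dx": 0, "dy": 3, "dz": 0, "spin": 0, "grip": 40}, {"dx": 0, "dy": 3, "dz": 0, "spin": 0, "grip": 40}, {"dx": 0, "dy": 3, "dz": 0, "spin": 0, "grip": 40}, {"dx": 0, "dy": 3, "dz": 0, "spin": 0, "grip": 40}, {"dx": 0, "dy": 3, "dz": 0, "spin": 0, "grip": 40}, {"dx": 0, "dy": 3, "dz": 0, "spin": 0, "grip": 40}, {"dx": 0, "dy": 3, "dz": 0, "spin": 0, "grip": 40}]'

```text
time_s: 22.5
tcp_pos: [0.5206, 0.1161, 0.2266]
eef_rot: [180.0, -0.0, -93.2]
contact_force: [0.1, -0.6, -0.3]
gripper_width: 0.0349
```

```bash
python3 - <<'E'
from h import *
s=r.get_state();print(s['time_s'],s['tcp_pos'],s['contact_force'],s['gripper_width'])
w,c=cap('wrist');sd,_=cap('side')
for n,p in [('mouth top edge',(.5223,.0228,.106)),('collar',(.5223,.0228,.085)),('nose home',(.5252+.003,.1366,.085)),('knob dropped',(.5246,.0627,.131)),('knob lifted6',(.5246,.0627,.137)),('headboss',(.5184,-.045,.105))]: print(n,proj(c,p).round(1))
cv2.imwrite('pics/m6.png',np.hstack([w[:300,150:450],cv2.resize(sd[160:280,100:340],(480,300),interpolation=2)]))
E
```

```text
22.5 [0.52060589 0.11608649 0.2265635 ] [ 0.12713642 -0.58411386 -0.29018774] 0.03486152119846565
mouth top edge [266.1  79.5]
collar [266.8  80.7]
nose home [268.4 218.5]
knob dropped [265.5 139.2]
knob lifted6 [265.3 140.2]
headboss [265.4 -28.8]
```

View pics/m6.png

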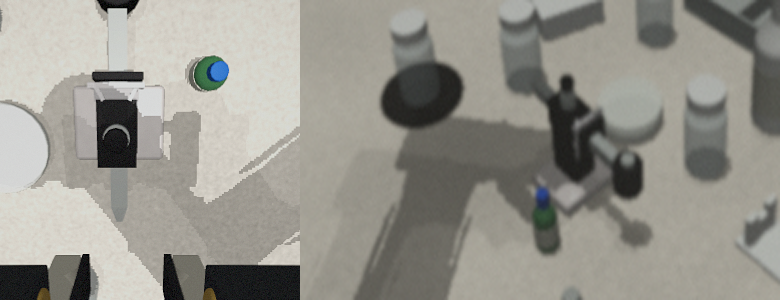

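```bash
python3 - <<'E'
from h import *
out=[]
for n,(x0,y0,x1,y1) in [('top',(80,230,150,300)),('side',(120,150,200,220))]:
    im,c=cap(n)
    print(n,'proj cap',proj(c,(.470,.3275,.104)).round(1),'mat',proj(c,(.470,.328,.004)).round(1))
    for t in('jar','mat'):
        for d in r.cut_out(t,n)[:4]:
            e=d['extent']
            if x0<(e[0]+e[2])/2<x1 and y0<(e[1]+e[3])/2<y1: print(t,round(d['p'],2),e)
    out.append(cv2.resize(im[y0:y1,x0:x1],(400,400),interpolation=2))
cv2.imwrite('pics/m7.png',np.hstack(out))
E
```

```text
top proj cap [ 99.2 262.4] mat [112.9 264.8]
jar 0.95 [90.6, 251.6, 121.5, 273.9]
mat 0.86 [90.1, 243.4, 135.8, 290.0]
side proj cap [153.5 168.4] mat [160.3 197. ]
jar 0.68 [144.5, 160.1, 167.1, 204.3]
mat 0.66 [137.0, 184.1, 183.9, 210.6]
```

View pics/m7.png

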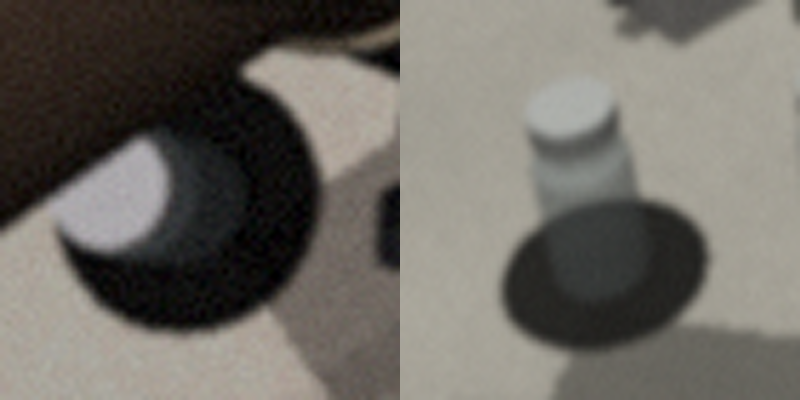

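```bash
python3 -c "
from plant import r
print(r.get_state()['contact_force'],r.close_job())"
```

```text
the job is handed in; nothing more can be done
[ 0.4376651  -0.26569633  0.41111098] None
```

The jar now stands on the black mat. The lamp bar is fed through the guide tube to its collar and released. I handed the job in at about 22.7 s on the robot's clock, and it gave no verdict.

- **Jar:** In the last side picture it stands upright, with the cap within about 1 px of where a jar centred on the mat should appear. The arm partly hid the jar in the last top picture. The network's jar outlines on the mat varied by up to 15 mm, so I relied on the side view.
- **Bar:** During the feed the force along the tube first rose to about +8 N (plunger pulling the bar in), then fell to nearly zero. It then reached −11 N with the bar stopped, which I took as the collar meeting the mouth. After release, the wrist picture shows the bar in line with the tube, its collar at the mouth and its nose about 3 px from the predicted home position.
- **Plunger:** I judged that it had dropped from the forces alone. A 6 mm lift would move the knob only about 1 px in the wrist picture, too little to confirm it.
- **Arm:** It ended clear of everything, with contact forces at noise level.
- **Bystanders:** None was touched as far as I saw, but I did not re-measure their positions.

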